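# Pin the clamp screw of a chuck stand

### The job

On the inclined stand, first swing the keeper flap right down, then wind the crank clockwise down its thread - more than a whole turn - until the cross hole in its hub lines up with the holes in the two lugs, and leave it there. Then fetch the lock pin, push it from the flap's side through lug, hub and far lug until its handle is home against the lug, let go, and swing the flap fully up again behind it. Leave the other things on the bench where they are.

Things in the scene. Friction and masses are not known exactly. Their poses are not given: they have to be found in the camera images.
- stand: Fixed stand with a steel chuck on a plate leaning 25 deg to the stand's +x. Origin on the bench right below lug_hole; z up, y to the flap. Base plate 8 mm thick, x -88..62, y -82..98. On the chuck two steel lugs (y 27..35 and -35..-27 mm, 34 wide), ending 11 mm above their holes. Screw axis: through lug_hole, up along a = (sin 25deg, 0, cos 25deg)
- lug_hole (a point): Point midway between the two lugs' coaxial holes (10.5 mm square, along the stand's y), on the screw axis, 105 mm above the bench. Fixed; axes as the stand's
- crank (a joint): Crank nut angle q (rad), growing clockwise from above, 8 mm down per turn. 0: through hole of its 36 mm hub (10.5 mm square) in line with the lug holes, arm to the stand's -y. Starts -8.8 to -6.3; stops only at -9.6 and 0.7. About 0.08 N m; stays put. Handle axis is 42 mm off the screw axis along -sin(q) u - cos(q) y, u = (cos 25deg, 0, -sin 25deg), stand frame
- crank_grip (a point): Point on the axis of the crank's black handle: cylinder 16 mm thick, 44 long, parallel to the screw axis (leans 25 deg). It revolves freely on its own axis, so an unturned gripper can hold it and lead it round. Point 26 mm above its foot, 18 below its free end; at crank angle 0 it is 48 mm up the screw axis from lug_hole, 8 mm more per turn back
- flap (a joint): Angle (rad) of the bottom-hinged steel keeper flap: 0 upright (closed; starts 0 to 0.15), growing as it swings down to the stand's +y, stop at 1.45. Hinge along the stand's x at stand y 85 mm, height 30 mm. Stiff hinge, about 0.2 N m: stays where it is left
- flap_bar (a point): Middle of the flap's top bar: 10 mm round, along the stand's x, 76 mm clear between its posts, 125 mm from the hinge; 45 mm of open gap between it and the flap's panel (92 wide, 75 high, 5 thick). Closed, it is 155 mm above the bench
- pin_grip (a point): Centre of the lock pin's steel handle, a flat block 36 long (x), 14 wide (y), 24 mm high (z), lying on the bench with this point 12 mm up. The shank sticks out along +x at mid height: 6 mm round, 66 long, tapered tip. Home: this point at stand y 53 mm, height 105 mm. About 110 g
- pin_tip (a point): Tip of the pin's shank, 84 mm from pin_grip along the pin's +x. Home: at stand y -31 mm
- chuck_key: Bystander: T-shaped chuck key, lying, round stem 16 mm thick with a 12 mm square end, 80 mm cross bar; total 65 mm long. It may lie where the pin does in other starts. Origin at the foot of its stem
- jaw_a: Bystander: dark stepped chuck jaw 60 x 20 x 36 mm, beside the stand. Origin under its centre
- jaw_b: Bystander: another jaw 60 x 20 x 36 mm. Origin under its centre
- chuck_a: Bystander: finished chuck, 84 mm in diameter, 76 mm high. Origin under its centre
- chuck_b: Bystander: finished chuck, 100 mm in diameter, 76 mm high. Origin under its centre
- spanner: Bystander: open spanner lying on the bench
- grease_jar: Bystander: white jar, 84 mm in diameter, 95 mm high. Origin under its centre
Things that resemble listed ones, but are neither listed nor needed, are in the scene too. Leave any pink look-alike of the part that bears pin_grip alone. Of the things shaped like the stand, the steel one is meant.

How it is judged (in metres and radians):
On the way, in this order (a step that is already met when the one before it is completed fails the run):
1. the flap is swung down (past 1.1 rad) (value of joint flap above 1.1 rad), for 0.2 s.
2. the crank is wound down to where its cross hole is in line with the lug holes (within 0.25 rad), the flap still down (value of joint crank between -0.25 and 0.25 rad and value of joint flap above 1 rad), for 0.3 s.
3. the pin is pushed home through both lugs and the hub, the flap still down (y of pin_grip in the frame of stand between 0.045 and 0.059 m and y of pin_tip in the frame of stand between -0.04 and -0.025 m and x of pin_tip in the frame of lug_hole between -0.007 and 0.007 m and z of pin_tip in the frame of lug_hole between -0.007 and 0.007 m and x of pin_grip in the frame of lug_hole between -0.012 and 0.012 m and z of pin_grip in the frame of lug_hole between -0.012 and 0.012 m and value of joint crank between -0.25 and 0.25 rad and value of joint flap above 0.9 rad), for 0.2 s.
At the end, for the whole second after the job is handed in: The pin is through both lugs and the hub with its handle within 6 mm of the lug (tip at least 25 mm past the screw axis, within 7 mm of the hole's line), the crank within 0.25 rad of the aligned angle 0, the flap within 0.12 rad of upright, all at rest (y of pin_grip in the frame of stand between 0.045 and 0.059 m and y of pin_tip in the frame of stand between -0.04 and -0.025 m and x of pin_tip in the frame of lug_hole between -0.007 and 0.007 m and z of pin_tip in the frame of lug_hole between -0.007 and 0.007 m and x of pin_grip in the frame of lug_hole between -0.012 and 0.012 m and z of pin_grip in the frame of lug_hole between -0.012 and 0.012 m and value of joint crank between -0.25 and 0.25 rad and value of joint flap below 0.12 rad and linear speed of stand below 0.01 m/s and velocity of joint flap between -0.05 and 0.05 rad/s and velocity of joint crank between -0.05 and 0.05 rad/s); the robot touches nothing.
It fails at once if a bystander is moved by more than 30 mm (distance of any of jaw_a, jaw_b, chuck_a, chuck_b, chuck_key, spanner, grease_jar from where it was at the start of the episode above 0.03 m).
It also fails if it takes over 72 s, if anything falls off the work surface, if the arm or the gripper's body presses on something with over 40 N, if the wrist force passes 120 N, or if a joint passes its speed limit or range.

### The arm

A 6-joint arm with a two-finger parallel gripper is mounted at the origin on the work surface. World frame = base frame: x ahead of the robot, y to its left, z up, the work surface at z = 0. Lengths are in m, angles in degrees, forces in N, time in s.
With the tool pointing down it reaches from about 0.425 to 1.125 m from the base axis. Payload 14.9 kg.
Tool frame: the origin (TCP) lies on the centre line of the jaws, within the pads' length; the fingertips stand 11 mm ahead of it and the grasp point (between the pads) lies 8 mm behind it (arm.tcp_to_tips is the distance from the TCP to the fingertips, in m); z points along the fingers, y is the line along which they close (so a half turn about z gives the same grasp; the last joint's range is limited). The gripper opens to 91 mm and grips with 3 to 60 N. Pads are 32 mm wide; open, the fingers measure 118 mm over their backs; the gripper's body (76 mm by 178 mm) begins 60 mm behind the grasp point.
Start: joints at [66.389, 21.709, 99.362, -0, 58.929, -1.908], TCP at [0.259, 0.65, 0.199] pointing down, gripper open.
Joint ranges: [-158.91, 158.91], [-42.39, 125.64], [0.06, 152.35], [-60.88, 240.88], [17.5, 164.5], [-176.32, 176.32]. Speed limits (degrees/s): [108.29, 108.29, 136.94, 180, 180, 180].

### API

Orientations are given as a 3x3 rotation matrix whose columns are the frame's x, y, z axes.
In Python, from bench import arm, imaging gives the robot as it stands. Calls block until the motion is done:
- arm.movep(position, orientation): joint-space move of the TCP to a pose.
- arm.move_l(position, rate=0.15, attitude=None): straight line of the TCP; attitude=None keeps the orientation; rate is the mean speed in m/s.
- arm.set_joints(angles): joint-space move.
- arm.let_go() and arm.grab(): open the fingers fully, or close them until they stop; the grip force is fixed at half the most.
- arm.pause(seconds).
- arm.inverse_kinematics(position, orientation): joint angles nearest the present ones, or None.
- imaging.capture(name): name is "scene" or "top" or "wrist"; returns the picture (384x512x3 uint8, red, green, blue); there is no depth.
- imaging.calibration(name): a dict with "fx", "fy", "cx", "cy" (pixels), "xyz" and "attitude" of the camera in the world. Camera axes: x right, y up, looking along -z (the intrinsics and any distortion apply to the point x, -y, -z); pixel columns grow to the right and rows downward; lengths in m; the calibration is good to about 2 mm. A picture is of the moment at which its call begins: read the wrist's pose just before it. calibration takes no time and is no camera call; for the wrist camera it gives the pose at the moment of the call.
A pose or a line that the arm cannot do raises arm.MotionError and nothing moves.
- arm.job_done(): hands the job in; it is judged then, once.
Readings, each from a call of its own:
- arm.read_time_s(): time.
- arm.read_joints(): joint angles.
- arm.read_dq(): joint speeds.
- arm.read_effort(): joint torques, N m.
- arm.read_position(): TCP position.
- arm.read_ee_rot(): TCP orientation.
- arm.read_wrist_force(): force on the tool from outside, world axes, zero at the start.
- arm.read_wrist_torque(): the same for the moment, N m.
- arm.read_grip_width(): finger opening in m.
- arm.read_grasp_force(): force on a finger pad.
Only numpy, scipy, OpenCV 4.12 (cv2) and the standard library are available. Lean on these libraries where they do the work, as an engineer would, in place of code of your own. Each camera call takes 0.05 s, during which the arm holds its last target. There are 200 camera calls.

## Working session

There is one attempt and no reset: what is moved stays moved. The work goes in short steps, each a Python script; the robot and the scene stay as the last script left them, time stands still between calls to the robot, and variables do not carry over. Pictures are saved under pics/ and viewed, at most 10 in all, crops included, and the job is handed in when it is done.

```bash
ls; mkdir -p pics; python3 - <<'E'
from bench import arm, imaging
import cv2,numpy as np
for n in ("scene","top"):
    im=imaging.capture(n); cv2.imwrite(f"pics/{n}0.png",cv2.resize(im[:,:,::-1],(800,600),interpolation=cv2.INTER_CUBIC)); cv2.imwrite(f"{n}_raw.png",im[:,:,::-1])
    c=imaging.calibration(n);print(n,{k:np.round(v,3).tolist() if not isinstance(v,str) else v for k,v in c.items()})
print(imaging.calibration("wrist"),arm.read_time_s())
E
```

```text
pics
scene {'fx': 403.312, 'fy': 403.312, 'cx': 258.637, 'cy': 190.536, 'xyz': [0.784, 0.514, 1.042], 'attitude': [[-0.878, -0.405, 0.254], [0.478, -0.733, 0.484], [-0.01, 0.546, 0.838]]}
top {'fx': 413.199, 'fy': 413.199, 'cx': 256.831, 'cy': 188.612, 'xyz': [0.43, -0.039, 1.265], 'attitude': [[0.029, 0.997, -0.066], [-1.0, 0.029, -0.007], [-0.005, 0.066, 0.998]]}
{'fx': 273.3869663263161, 'fy': 273.3869663263161, 'cx': 255.50553363916518, 'cy': 190.58930178185716, 'xyz': array([0.19335899, 0.6747777 , 0.38398416]), 'attitude': array([[ 3.69928873e-01, -9.00758958e-01, -2.27565218e-01],
       [ 9.29060038e-01,  3.58732440e-01,  9.03243225e-02],
       [ 2.74583408e-04, -2.44835325e-01,  9.69564638e-01]])} 0.1
```

View pics/scene0.png

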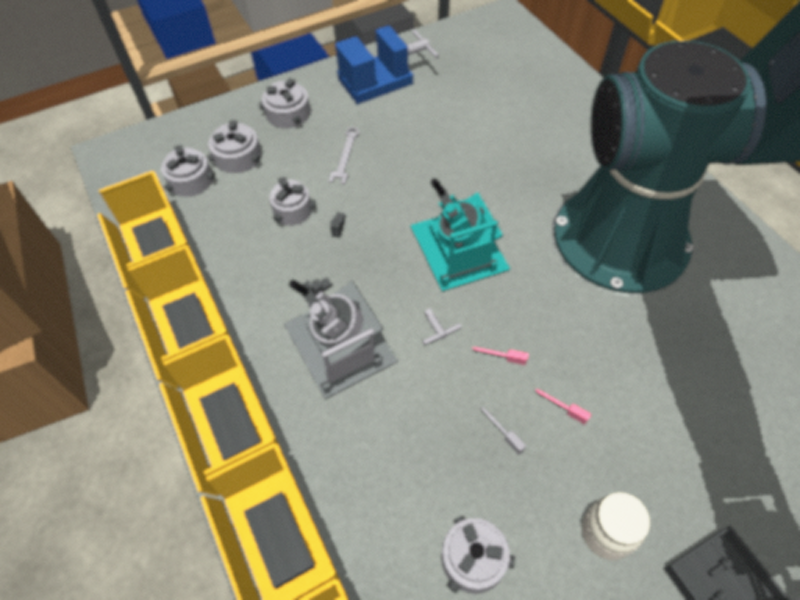

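View pics/top0.png

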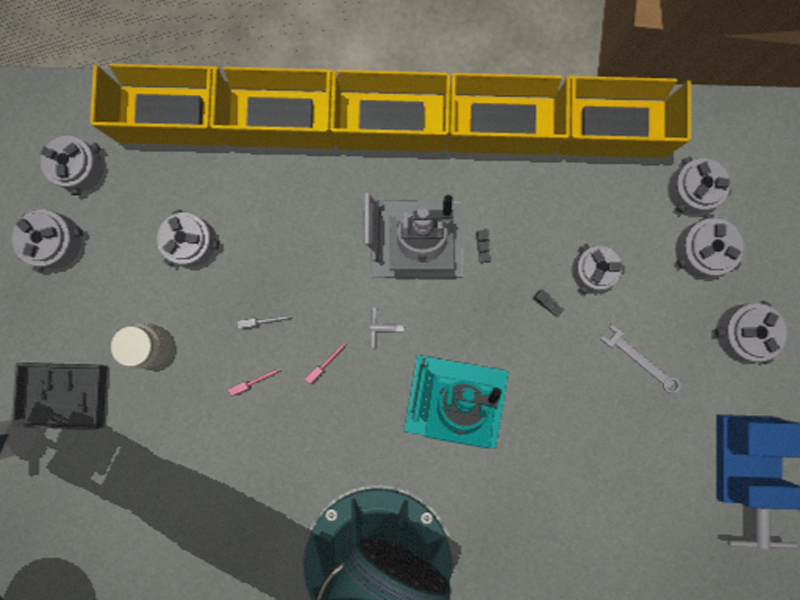

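The steel stand is at top pixel (420,238). It leans away from the robot, with the flap on the left. Pin candidates:
- **Steel pin:** handle (247,323), tip (291,318). This is the one I choose.
- **Pink decoys:** (240,388) and (315,375).
- **Steel T-shaped chuck key:** (385,327).

The teal stand at (457,400) is also a decoy.

```bash
cat > h.py <<'E'
from bench import arm, imaging
import cv2,numpy as np
def ray(c,u,v):
    d=np.array(c["attitude"])@np.array([(u-c["cx"])/c["fx"],-(v-c["cy"])/c["fy"],-1.])
    return np.array(c["xyz"]),d
def onz(c,u,v,z):
    o,d=ray(c,u,v); return o+d*(z-o[2])/d[2]
def proj(c,P):
    p=(np.atleast_2d(P)-np.array(c["xyz"]))@np.array(c["attitude"])
    return np.c_[c["cx"]+c["fx"]*p[:,0]/-p[:,2], c["cy"]-c["fy"]*p[:,1]/-p[:,2]]
def tool(z,y):
    z=np.array(z,float);z/=np.linalg.norm(z);y=np.array(y,float);y-=z*(z@y);y/=np.linalg.norm(y)
    return np.c_[np.cross(y,z),y,z]
E
python3 - <<'E'
from h import *
c=imaging.calibration("top")
k=.64
for n,p,z in (("bl",(372,277),.008),("br",(461,277),.008),("tr",(461,201),.008),("pinh",(247,323),.012),("tip",(291,318),.012)):
    print(n,np.round(onz(c,p[0]*k,p[1]*k,z),3))
R=arm.read_ee_rot();p=arm.read_position();w=imaging.calibration("wrist")
print(np.round(R,3)); print("cam in tool",np.round(R.T@(w["xyz"]-p),3),"\n",np.round(R.T@w["attitude"],3))
# IK reach
S=np.array([0.70,-.01,0]);a=np.array([np.sin(np.radians(25)),0,np.cos(np.radians(25))])
for nm,y in(("cl y",(0,1,0)),("cl -y",(0,-1,0)),("cl x",(1,0,0)),("cl -x",(-1,0,0))):
    for z in ((0,0,-1),-a): print(nm,np.round(arm.inverse_kinematics(S+[0,0,.105]+.05*a,tool(z,y)) if arm.inverse_kinematics(S+[0,0,.105]+.05*a,tool(z,y)) is not None else [0]))
E
```

```text
bl [0.545 0.028 0.008]
br [ 0.55  -0.146  0.008]
tr [ 0.7   -0.143  0.008]
pinh [0.448 0.267 0.012]
tip [0.46  0.182 0.012]
[[-0.929  0.37  -0.   ]
 [ 0.37   0.929 -0.001]
 [ 0.    -0.001 -1.   ]]
cam in tool [ 0.07  -0.001 -0.186] 
 [[-0.     0.97   0.245]
 [ 1.     0.    -0.001]
 [-0.001  0.245 -0.97 ]]
cl y [ -3.  27.  98.  -0.  55. -93.]
cl y [ -2.  38.  82.  -1.  84. -92.]
cl -y [-3. 27. 98. -0. 55. 87.]
cl -y [-2. 38. 82. -1. 84. 88.]
cl x [-3. 27. 98. -0. 55. -3.]
cl x [-2. 38. 82. -1. 84. -2.]
cl -x [0]
cl -x [0]
```

```bash
python3 - <<'E'
from h import *
import json
arm.movep([.60,-.045,.33],tool((0,0,-1),(0,1,0)))
c=imaging.calibration("wrist");im=imaging.capture("wrist")
json.dump({k:np.array(v).tolist() for k,v in c.items()},open("w1.json","w"));cv2.imwrite("w1_raw.png",im[:,:,::-1])
cv2.imwrite("pics/w1.png",cv2.resize(im[:,:,::-1],(800,600),interpolation=cv2.INTER_CUBIC));print(arm.read_time_s(),arm.read_position(),c["xyz"])
E
```

```text
2.9167 [ 0.60004539 -0.04446152  0.32986019] [ 0.52975703 -0.04543275  0.51539612]
```

View pics/w1.png

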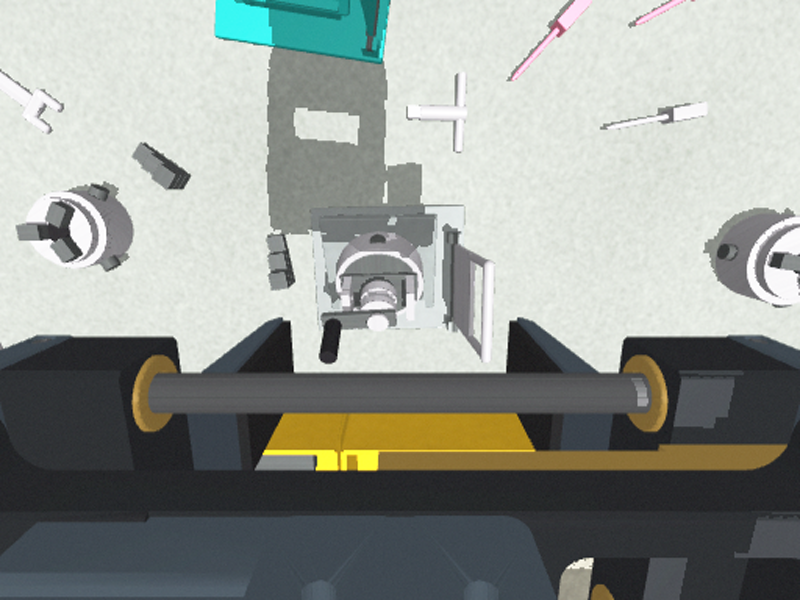

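```bash
python3 - <<'E'
import cv2,numpy as np
im=cv2.imread("w1_raw.png")
a=cv2.resize(im[124:240,192:325],None,fx=4.5,fy=4.5,interpolation=cv2.INTER_CUBIC) #598x522
b=cv2.resize(im[60:90,378:460],None,fx=7,fy=7,interpolation=cv2.INTER_CUBIC) #574x210->
o=np.zeros((600,800,3),np.uint8);o[:522,:598]=a
cv2.imwrite("pics/c1.png",o[:522,:600]); cv2.imwrite("pics/c2.png",b)
E
```

```text
(no output)
```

View pics/c1.png

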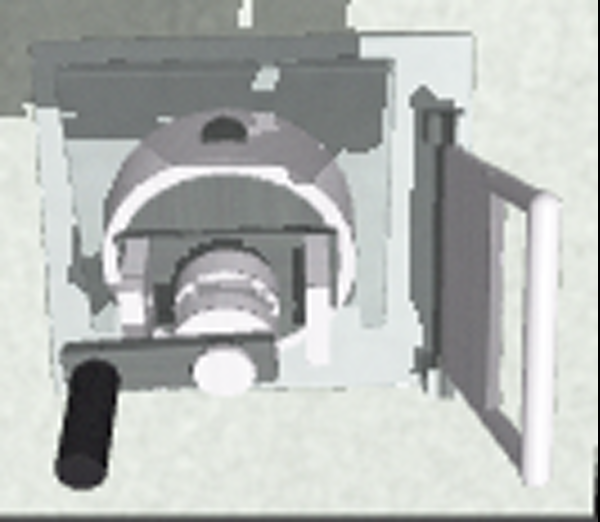

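View pics/c2.png

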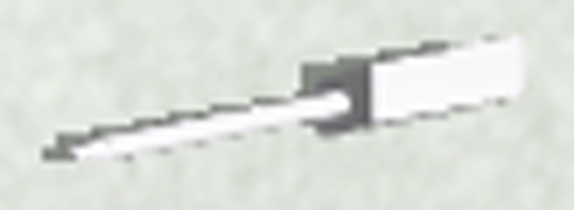

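Crop c1 shows plate corners at (32,40), (474,34) and (50,387), the bar centre at (540,338) and the handle's free end at (82,470). Crop c2 confirms the grey pin, with its tip at (48,153), handle top face x 370–525 and its front face at (337,95).

```bash
cat >> h.py <<'E'
import json
t=np.radians(25);A=np.array([np.sin(t),0,np.cos(t)]);U=np.array([np.cos(t),0,-np.sin(t)]);Y=np.array([0,1.,0])
def Rz(y): return np.array([[np.cos(y),-np.sin(y),0],[np.sin(y),np.cos(y),0],[0,0,1.]])
def bar(f): return np.array([0,.085+.125*np.sin(f),.030+.125*np.cos(f)])
def hand(q,up=0): return np.array([0,0,.105])+A*(.048-.008*q/(2*np.pi)+up)+.042*(-np.sin(q)*U-np.cos(q)*Y)
E
python3 - <<'E'
from h import *
from scipy.optimize import least_squares
c={k:np.array(v) for k,v in json.load(open("w1.json")).items()}
px=np.array([(32,40),(474,34),(50,387),(540,338),(82,470),(225,368)],float)
uv=np.c_[192+(px[:,0]+.5)/4.5-.5,124+(px[:,1]+.5)/4.5-.5]
def M(p):
    P=np.array([(-.088,-.082,.008),(-.088,.098,.008),(.062,-.082,.008),bar(p[3]),hand(p[4],.018)])
    return P@Rz(p[2]).T+[p[0],p[1],0]
for q0 in (-6.6,-7.5,-8.3):
    r=least_squares(lambda p:(proj(c,M(p))-uv[:5]).ravel(),[.636,-.067,.03,.05,q0],x_scale=[.01,.01,.05,.1,.3])
    print(np.round(r.x,4),r.cost,np.round(r.fun,1))
pp=np.array([(48,153),(337,100)],float);q=np.c_[378+(pp[:,0]+.5)/7-.5,60+(pp[:,1]+.5)/7-.5]
a=onz(c,*q[0],.012);
hb=np.array([(448,83)],float);hb=[378+hb[0,0]/7-.5,60+hb[0,1]/7-.5];b=onz(c,*hb,.024)
print("tip",a,"grip",b,np.linalg.norm((a-b)[:2]),np.degrees(np.arctan2(*(a-b)[[1,0]])))
E
```

```text
[ 0.6348 -0.0654  0.0135  0.1014 -6.3443] 1.514457499782088 [-0.5 -0.8  0.5 -0.8  0.5  0.8  0.   0.6 -0.4  0.1]
[ 0.6348 -0.0654  0.0135  0.1014 -6.3443] 1.5144574997821443 [-0.5 -0.8  0.5 -0.8  0.5  0.8  0.   0.6 -0.4  0.1]
[ 0.6348 -0.0654  0.0135  0.1014 -6.3443] 1.5144574997903393 [-0.5 -0.8  0.5 -0.8  0.5  0.8  0.   0.6 -0.4  0.1]
tip [0.46267996 0.17787501 0.012     ] grip [0.44844645 0.26617941 0.024     ] 0.0894441777069624 -80.84343282384309
```

```bash
cat >> h.py <<'E'
S=np.array([.6348,-.0654,0]);W=Rz(.0135)
def w(p): return S+W@np.array(p)
TF=tool((0,0,-1),W@Y)      # flap grasp: closes along stand y
TC=tool(-W@A,W@U)          # crank/pin home: along -a, closes along u
E
python3 - <<'E'
from h import *
f0=.10;o=np.array([0,0,.002])
arm.movep(w(bar(f0)+o+[0,0,.07]),TF)
arm.move_l(w(bar(f0)+o),.1)
f=arm.read_wrist_force;b=f()
arm.grab();print("w",arm.read_grip_width(),f()-b)
m=0
for g in np.linspace(f0,1.22,10)[1:]:
    arm.move_l(w(bar(g)+o),.08);m=max(m,np.linalg.norm(f()-b))
print("maxF",m,f()-b,arm.read_grip_width(),arm.read_time_s())
arm.let_go();arm.move_l(w(bar(1.22)+[0,0,.16]),.2)
arm.movep(w(hand(-6.344,.10)),TC)
c=imaging.calibration("wrist");im=imaging.capture("wrist")
json.dump({k:np.array(v).tolist() for k,v in c.items()},open("w2.json","w"))
cv2.imwrite("w2_raw.png",im[:,:,::-1]);cv2.imwrite("pics/w2.png",cv2.resize(im[:,:,::-1],(800,600),interpolation=cv2.INTER_CUBIC));print(arm.read_time_s())
print(proj(c,[w(hand(-6.344,.018)),w(bar(1.22)),w([.062,.098,.008]),w([-.088,.098,.008])])*1.5625)
E
```

```text
w 0.0003064859477193432 [ 0.89970115 -1.13289998 -0.26913097]
maxF 1.7295948925361144 [-0.08312256 -1.04631849 -1.37470242] -0.00020314998918682426 8.8
12.3333
[[401.21236736 300.30967173]
 [416.90069935 -55.16382854]
 [509.82860808 106.27222579]
 [360.3563993  117.77407975]]
```

View pics/w2.png

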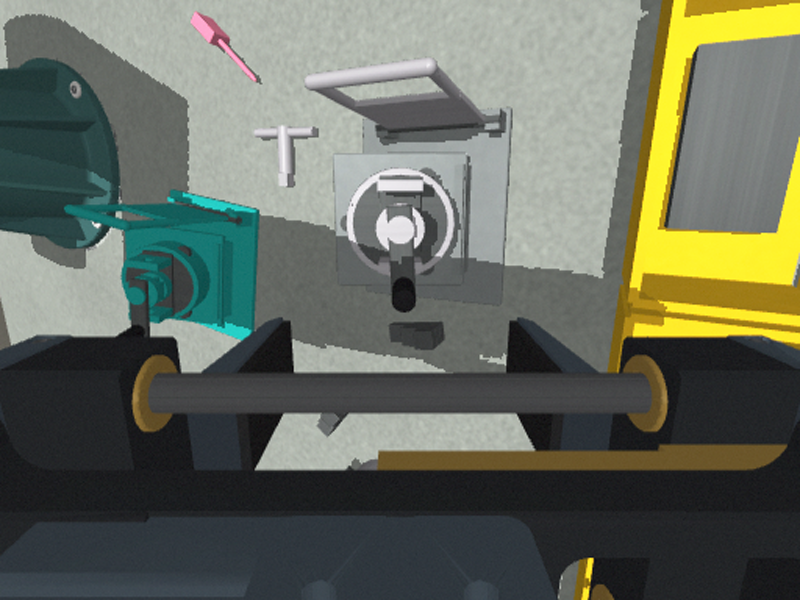

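The flap was missed: the grip closed to 0. The bar is now seen at (371,73). The crank handle end at (403,297) and the plate corner at (511,108) match the predictions, so I'll work out the flap's angle.

```bash
python3 - <<'E'
from h import *
for n,k in (("w2",1/1.5625),("w1",0)):
    c={k:np.array(v) for k,v in json.load(open(n+".json")).items()}
    print(n)
    for f in (-.1,0,.05,.1,.15,.2,.3,.4):
        p=proj(c,[w(bar(f)),w(bar(f)+[-.043,0,0]),w(bar(f)+[.043,0,0])])
        print(f,np.round((p*1.5625 if n=="w2" else np.c_[(p[:,0]-192+.5)*4.5,(p[:,1]-124+.5)*4.5])).tolist())
E
```

```text
w2
-0.1 [[365.0, 117.0], [311.0, 121.0], [428.0, 112.0]]
0 [[365.0, 96.0], [309.0, 101.0], [428.0, 89.0]]
0.05 [[365.0, 85.0], [309.0, 91.0], [428.0, 78.0]]
0.1 [[365.0, 74.0], [309.0, 81.0], [428.0, 67.0]]
0.15 [[365.0, 64.0], [309.0, 72.0], [429.0, 55.0]]
0.2 [[366.0, 54.0], [310.0, 62.0], [430.0, 44.0]]
0.3 [[368.0, 34.0], [312.0, 43.0], [432.0, 23.0]]
0.4 [[371.0, 15.0], [315.0, 25.0], [435.0, 3.0]]
w1
-0.1 [[458.0, 342.0], [461.0, 203.0], [455.0, 474.0]]
0 [[499.0, 342.0], [504.0, 203.0], [495.0, 474.0]]
0.05 [[520.0, 342.0], [525.0, 203.0], [515.0, 474.0]]
0.1 [[540.0, 341.0], [545.0, 202.0], [535.0, 473.0]]
0.15 [[560.0, 340.0], [566.0, 201.0], [554.0, 472.0]]
0.2 [[579.0, 339.0], [585.0, 200.0], [573.0, 470.0]]
0.3 [[616.0, 336.0], [623.0, 198.0], [609.0, 466.0]]
0.4 [[650.0, 332.0], [658.0, 195.0], [642.0, 461.0]]
```

The flap is at 0.10 rad as estimated, so I'll retry with position readouts and a picture before grabbing.

```bash
python3 - <<'E'
from h import *
f0=.10;o=np.array([0,0,-.002])
arm.move_l(w(hand(-6.344,.14)),.2)
arm.movep(w(bar(f0)+o+[0,0,.07]),TF)
arm.move_l(w(bar(f0)+o),.1)
print(w(bar(f0)+o),arm.read_position(),arm.read_grip_width(),arm.read_time_s());print(np.round(arm.read_ee_rot(),3),arm.read_wrist_force())
c=imaging.calibration("scene");im=imaging.capture("scene");print(proj(c,[w(bar(f0)),arm.read_position()]))
w_=imaging.capture("wrist")
o_=np.zeros((400,800,3),np.uint8);u,v=proj(c,w(bar(f0)))[0].astype(int)
o_[:,:400]=cv2.resize(im[v-50:v+50,u-50:u+50],(400,400),interpolation=cv2.INTER_CUBIC)
o_[:,400:]=cv2.resize(w_[100:300,150:350],(400,400))
cv2.imwrite("pics/s1.png",o_[:,:,::-1])
E
```

```text
[0.63348407 0.03207029 0.15237552] [0.63387791 0.03204619 0.15284247] 0.09132154125060823 14.8083
[[-1.    -0.013  0.001]
 [-0.013  1.     0.   ]
 [-0.001  0.    -1.   ]] [-0.48996822  0.58241295  0.55952115]
[[223.32229755 218.41486778]
 [223.18761096 218.74827947]]
```

View pics/s1.png

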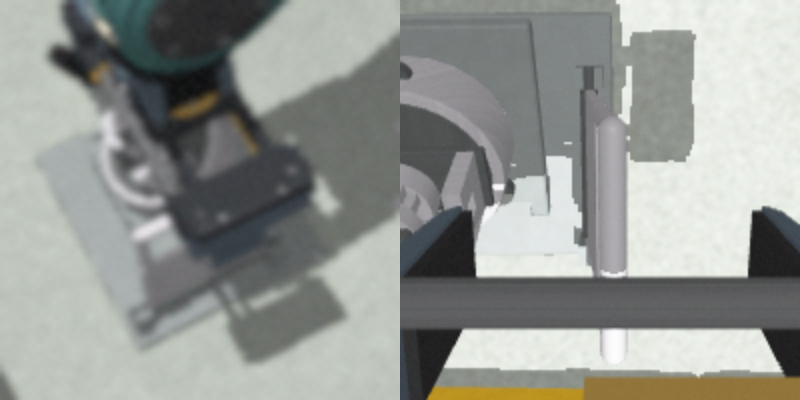

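```bash
python3 - <<'E'
from h import *
arm.grab();print(arm.read_grip_width(),arm.read_grasp_force(),arm.read_wrist_force())
w_=imaging.capture("wrist")
cv2.imwrite("pics/w3.png",cv2.resize(w_[100:300,150:350],(600,600))[:,:,::-1])
E
```

```text
0.000301150874092512 0.0 [-0.1332802   0.21345681  0.18018981]
```

View pics/w3.png

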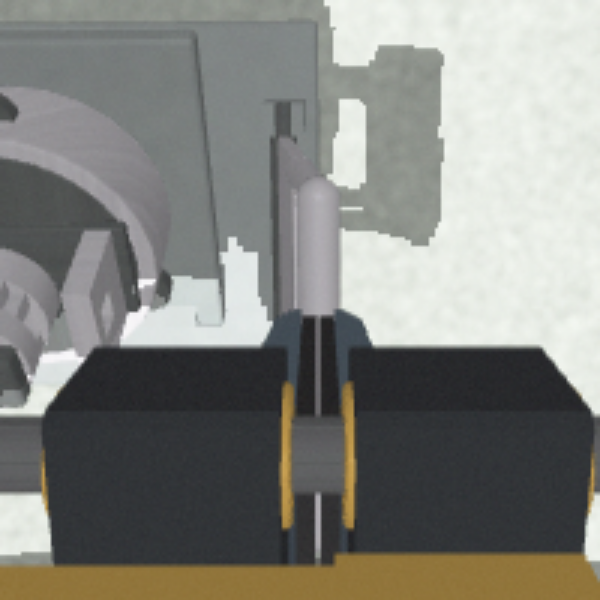

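```bash
python3 - <<'E'
from h import *
print(arm.tcp_to_tips)
b=arm.read_wrist_force();p=arm.read_position()
for i in range(12):
    arm.move_l([p[0],p[1],.1524-.002*(i+1)],.05);f=arm.read_wrist_force()-b
    if abs(f).max()>3: break
print(i,arm.read_position(),f,arm.read_time_s())
E
```

```text
0.011
4 [0.63405396 0.03227533 0.14422543] [-9.55570847 -0.22764706 24.63408826] 17.575
```

The closed tips touched the bar at TCP z ≈ 0.144. The fingers therefore end about 25 mm shorter than documented, and the wrist view agrees. I'll correct for this along tool z and check it by the grip width.

```bash
cat >> h.py <<'E'
D=.025   # fingers really end this much short of the nominal tool
def ml(p,R,rate=.1): arm.move_l(np.asarray(p)+D*R[:,2],rate,R)
def mp(p,R): arm.movep(np.asarray(p)+D*R[:,2],R)
E
python3 - <<'E'
from h import *
f0=.10;o=np.array([0,0,.001])
p=arm.read_position();arm.move_l(p+[0,0,.01],.1);arm.let_go()
ml(w(bar(f0)+o),TF);b=arm.read_wrist_force()
arm.grab();print("w",arm.read_grip_width(),arm.read_wrist_force()-b)
if arm.read_grip_width()>.006:
    m=0
    for g in np.linspace(f0,1.22,9)[1:]:
        ml(w(bar(g)+o),TF,.1);m=max(m,np.linalg.norm(arm.read_wrist_force()-b))
    print("maxF",m,arm.read_wrist_force()-b,arm.read_grip_width())
    arm.let_go();ml(w(bar(1.22)+[0,0,.17]),TF,.25)
print(arm.read_time_s())
E
```

```text
w 0.009392473778077795 [-0.6968204  -0.61826403  0.93454935]
maxF 6.638204964339367 [ 6.20740971 -2.12328816 -1.01265848] 0.009365245524283668
25.55
```

```bash
python3 - <<'E'
from h import *
q0=-6.344
H=lambda q,up=-.004: w(hand(q,up))
T=arm.read_time_s
mp(H(q0,.07),TC);print(T());ml(H(q0),TC,.15);b=arm.read_wrist_force()
arm.grab();print("w",arm.read_grip_width(),arm.read_wrist_force()-b,T())
if arm.read_grip_width()>.012:
    F=[]
    for q in np.linspace(q0,0,20)[1:]:
        ml(H(q),TC,.12);f=TC.T@(arm.read_wrist_force()-b);F.append(np.round(f,1).tolist())
        if np.linalg.norm(f)>35: print("stop",q);break
    print(F,T(),arm.read_grip_width())
E
```

```text
26.7
w 0.015201578749267778 [ 1.5849888   0.46190231 -2.21246724] 28.4833
[[5.0, 0.7, 2.4], [9.4, 5.4, 4.9], [9.5, 12.3, 6.0], [7.0, 17.7, 8.7], [0.9, 20.1, 11.4], [-4.9, 17.4, 9.2], [-6.5, 12.2, 6.6], [-5.9, 6.0, 4.8], [-4.0, 3.1, 2.4], [1.7, 3.6, 1.5], [5.5, 6.0, 1.3], [7.0, 9.5, 1.6], [4.5, 14.6, 3.3], [-1.0, 18.1, 4.3], [-5.6, 14.5, 3.8], [-9.0, 9.7, 2.8], [-7.5, 4.6, 1.3], [-5.2, 0.2, 1.5], [-2.0, -1.0, 0.7]] 33.55 0.015270863434966472
```

```bash
python3 - <<'E'
from h import *
T=arm.read_time_s
arm.let_go();ml(w(hand(0,.09)),TC,.25)
c=imaging.calibration("wrist");im=imaging.capture("wrist")
e=proj(c,[w(hand(q,.018)) for q in (-.1,0,.1)]);print("expected handle end",e,T())
a=cv2.resize(im[80:220,180:330],(396,370),interpolation=cv2.INTER_CUBIC) #x2.64
px=np.array([.15,-.99,0]);px/=np.linalg.norm(px)
R=tool((0,0,-1),np.cross((0,0,-1),-px))
g=np.array([.449,.265,.012])
mp(g+[0,0,.12],R)
c=imaging.calibration("wrist");im=imaging.capture("wrist");print(T())
json.dump({k:np.array(v).tolist() for k,v in c.items()},open("w4.json","w"));cv2.imwrite("w4_raw.png",im[:,:,::-1])
pr=proj(c,[g,g+[0,0,.012],g+.084*px]);print(pr)
u,v=pr[0].astype(int);v0=max(0,min(v-40,384-150));u0=u-50
print("crop",u0,v0)
o=np.zeros((600,800,3),np.uint8);o[:370,:396]=a;o[:600,400:]=cv2.resize(im[v0:v0+150,u0:u0+100],(400,600),interpolation=cv2.INTER_CUBIC)
cv2.imwrite("pics/p1.png",o[:,:,::-1])
E
```

```text
expected handle end [[261.6304993  200.86615102]
 [256.8849526  201.05166245]
 [252.14500855 200.78145503]] 35.3333
37.0583
[[256.0380317  188.04357147]
 [256.0654844  190.82547186]
 [256.06769913 260.19496518]]
crop 206 148
```

View pics/p1.png

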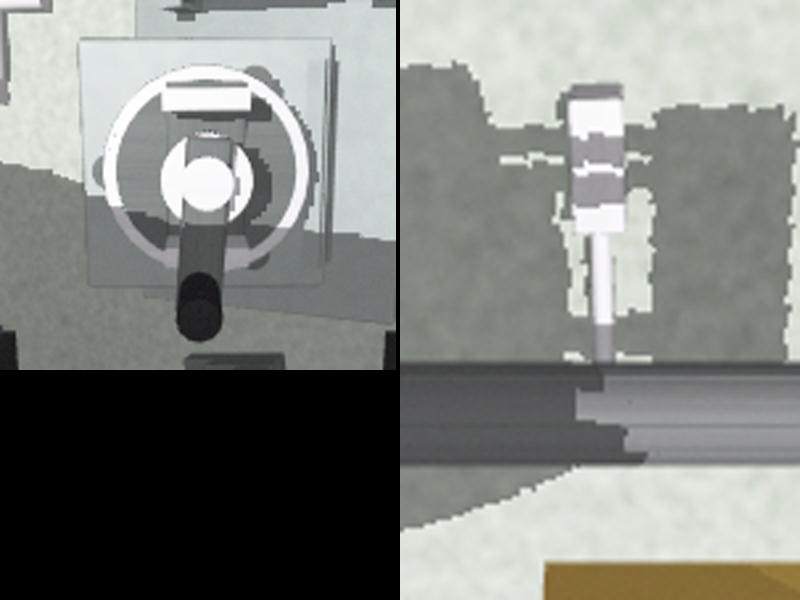

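The handle end is at raw (255.4,201.2), so q ≈ +0.03 and the crank is aligned. The pin's handle top is centred at raw (255.2,189.2), about 1.6 mm from where I expected it, and the pin is turned by about 2°. Grasping it now and moving to the pre-insert pose.

```bash
cat > pin.py <<'E'
from h import *
px=np.array([.15,-.99,0]);px/=np.linalg.norm(px);z=np.array([0,0,-1.])
R0=tool(z,np.cross(z,-px))
px=px+.034*R0[:,1];px/=np.linalg.norm(px);R=tool(z,np.cross(z,-px))
g=np.array([.449,.265,.012])-.0009*R0[:,1]+.0016*R0[:,0]
OFF=.002,.003  # grasp centre: behind the pin centre, above it
def home(y,up=0): return w(np.array([0,y+OFF[0],.105])+A*(OFF[1]+up)+.0005*U)
E
python3 - <<'E'
from pin import *
T=arm.read_time_s
t=g+[0,0,OFF[1]]-OFF[0]*px
mp(t+[0,0,.05],R);ml(t,R,.12);b=arm.read_wrist_force()
arm.grab();print("w",arm.read_grip_width(),arm.read_wrist_force()-b,T())
if arm.read_grip_width()>.01:
    ml(t+[0,0,.13],R,.25);mp(home(.150,.03),TC);ml(home(.150),TC,.15)
    print(T(),arm.read_grip_width(),arm.read_position()-home(.150)-D*TC[:,2])
    c=imaging.calibration("wrist");im=imaging.capture("wrist")
    pr=proj(c,[w([0,.150-.084,.105]),w([0,.035,.105]),w([0,.150-.018,.105])]);print(pr)
    u,v=pr[1].astype(int);v0=max(0,v-75);print("crop",u-75,v0)
    cv2.imwrite("pics/i1.png",cv2.resize(im[v0:v0+150,u-75:u+75],(600,600),interpolation=cv2.INTER_CUBIC)[:,:,::-1])
E
```

```text
w 0.013852601729279095 [-0.72601222  0.72299193 -1.06918574] 39.1583
41.2333 0.013785209481330937 [-9.33122301e-04  8.88154901e-04  5.68056093e-05]
[[257.49079232 345.04694078]
 [257.34567149 379.71447924]
 [257.84067535 261.46429393]]
crop 182 304
```

View pics/i1.png

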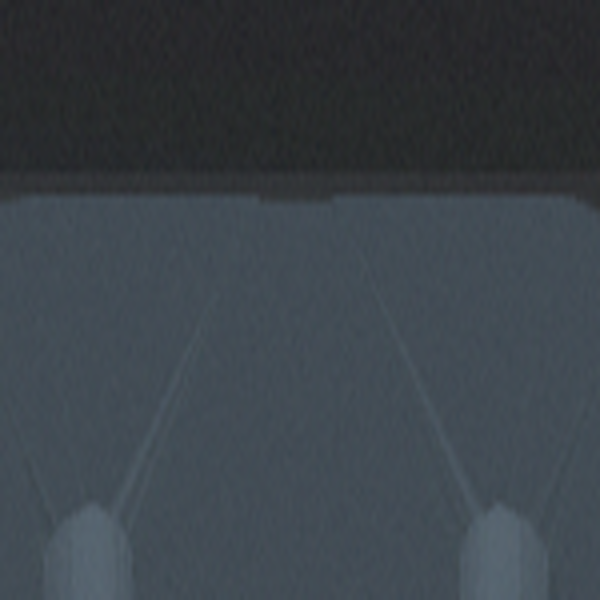

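That view is blocked by the gripper body, so I'll insert with force feedback.

```bash
python3 - <<'E'
from pin import *
T=arm.read_time_s
ml(home(.125),TC,.1);arm.pause(.15);b=arm.read_wrist_force();L=[]
for y in list(np.arange(.119,.056,-.006))+[.055,.0535,.052,.0505]:
    ml(home(y),TC,.06);f=TC.T@(arm.read_wrist_force()-b);L.append([round(y,4)]+np.round(f,1).tolist())
    if f[0]>9 or abs(f).max()>20: break
for l in L: print(l)
p=W.T@(arm.read_position()-D*TC[:,2]-S);print("grip y",p[1]-OFF[0],arm.read_grip_width(),T())
E
```

```text
[np.float64(0.119), -0.0, -0.1, 0.2]
[np.float64(0.113), -0.3, -0.7, 0.1]
[np.float64(0.107), -0.7, -0.6, 0.3]
[np.float64(0.101), -0.5, 0.2, 0.7]
[np.float64(0.095), -0.9, -0.6, -0.1]
[np.float64(0.089), -2.7, 3.0, 1.3]
[np.float64(0.083), -3.5, 3.0, 0.0]
[np.float64(0.077), -3.8, 5.1, 0.3]
[np.float64(0.071), -3.5, 4.2, -0.1]
[np.float64(0.065), -3.9, 4.1, 0.4]
[np.float64(0.059), -4.5, 3.7, -0.5]
[0.055, -3.9, 4.1, 1.2]
[0.0535, -0.9, 4.2, -0.2]
[0.052, 8.7, 5.1, 0.9]
[0.0505, 19.7, 4.5, 0.2]
grip y 0.05317212160305077 0.01410573687798605 45.5833
```

```bash
python3 - <<'E'
from pin import *
T=arm.read_time_s
ml(home(.053),TC,.05);arm.pause(.25);arm.let_go();ml(home(.053,.09),TC,.2)
o=np.array([0,0,.001])
mp(w(bar(1.22)+[0,0,.15]),TF);ml(w(bar(1.22)+o),TF,.2);b=arm.read_wrist_force()
arm.grab();print("w",arm.read_grip_width(),T())
if arm.read_grip_width()>.006:
    m=0
    for g_ in np.linspace(1.22,0,9)[1:]:
        ml(w(bar(g_)+o),TF,.1);m=max(m,np.linalg.norm(arm.read_wrist_force()-b))
    print("maxF",m,arm.read_wrist_force()-b,arm.read_grip_width())
    arm.let_go();ml(w(bar(0)+[0,0,.10]),TF,.2)
    c=imaging.calibration("wrist");im=imaging.capture("wrist")
    q=proj(c,[w(bar(0)),w([0,.053,.105])]);print(q)
    cv2.imwrite("pics/f.png",cv2.resize(im[90:300,130:400],(800,622),interpolation=cv2.INTER_CUBIC)[:600,:,::-1])
print(T())
E
```

```text
w 0.009202547376349766 51.25
maxF 32.02996705940403 [-1.81256556  2.213109   11.00558489] 0.00915407790302058
[[256.02982156 195.77528435]
 [228.32720749 184.46865187]]
55.9583
```

```bash
python3 - <<'E'
from h import *
c=imaging.calibration("wrist");g=imaging.capture("wrist").mean(2).astype(int)
print(proj(c,[w([x,y,.105]) for y in (.035,.053,.071) for x in (-.008,.008)]).round().tolist())
print("bar ends",proj(c,[w(bar(0)+[x,0,0]) for x in (-.038,.038)]).round().tolist())
for r in range(160,206,4): print(r,g[r,200:276:2].tolist())
print(arm.read_dq(),arm.read_time_s())
E
```

```text
[[212.0, 178.0], [213.0, 192.0], [228.0, 178.0], [228.0, 192.0], [244.0, 178.0], [244.0, 192.0]]
bar ends [[256.0, 158.0], [256.0, 232.0]]
160 [82, 80, 82, 77, 76, 77, 85, 154, 163, 153, 129, 121, 120, 120, 128, 126, 125, 122, 117, 130, 130, 129, 128, 131, 129, 128, 157, 172, 175, 165, 143, 130, 125, 145, 154, 144, 138, 140]
164 [77, 76, 78, 78, 78, 78, 78, 77, 75, 162, 157, 124, 118, 124, 125, 125, 123, 135, 199, 130, 130, 128, 129, 128, 131, 127, 157, 172, 174, 163, 141, 130, 120, 141, 142, 143, 141, 142]
168 [81, 81, 81, 154, 152, 154, 144, 83, 80, 162, 158, 147, 115, 127, 125, 125, 126, 125, 122, 133, 131, 132, 130, 131, 133, 123, 158, 169, 174, 164, 143, 234, 184, 235, 237, 233, 233, 236]
172 [78, 76, 95, 151, 152, 150, 119, 90, 79, 77, 155, 159, 115, 124, 126, 125, 124, 126, 123, 203, 130, 130, 132, 131, 130, 122, 156, 170, 176, 165, 144, 233, 197, 235, 239, 231, 228, 230]
176 [99, 80, 153, 154, 153, 145, 118, 113, 128, 127, 131, 131, 127, 129, 129, 129, 132, 128, 130, 132, 130, 129, 127, 132, 130, 126, 154, 170, 173, 165, 143, 231, 194, 234, 228, 227, 234, 233]
180 [106, 96, 1
[... 730 characters left out ...]
31, 194, 232, 234, 237, 235, 234]
196 [139, 137, 202, 247, 249, 248, 204, 164, 254, 254, 254, 254, 254, 254, 254, 254, 254, 253, 253, 253, 253, 253, 248, 232, 233, 229, 224, 171, 174, 165, 145, 231, 189, 231, 233, 233, 232, 228]
200 [247, 234, 231, 247, 248, 249, 247, 228, 228, 229, 231, 230, 228, 230, 229, 233, 233, 232, 232, 233, 232, 233, 232, 232, 231, 130, 153, 169, 174, 163, 145, 232, 194, 232, 233, 231, 233, 230]
204 [228, 227, 227, 229, 231, 230, 231, 228, 230, 228, 228, 229, 231, 230, 231, 232, 232, 233, 231, 232, 234, 233, 232, 232, 232, 121, 155, 171, 176, 165, 216, 231, 190, 229, 228, 232, 232, 230]
[ 0.07023963  0.25214085 -0.17329804  0.042703    0.19817537  0.03660408] 56.0083
```

```bash
python3 -c "
from bench import arm
arm.pause(.3);print(arm.job_done(),arm.read_time_s())"
```

```text
the job is handed in; nothing more can be done
the job is handed in; nothing more can be done
```

I handed the job in at about 56 s of the 72 s limit: the crank is aligned (about 0.03 rad off), the pin is home against the lug and the flap is upright again; the verdict itself wasn't shown to me. Two things to note: I swung the flap to about 1.22 rad, past the required 1.1 but short of its 1.45 stop, and my first try missed the bar because the fingers end about 25 mm shorter than documented.

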